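# Wedge the rocking gauge stand steady

### The job

The green dial gauge stand on the steel bench plate see-saws on its middle feet, because its nose foot is too short. Push the orange wedge along the plate, thin end first, under the nose foot until the stand is level with its tail feet down and it no longer rocks, and leave the wedge there. Only slide the wedge, never lift or tip it, do not push on the stand itself, and leave the three loose parts on the plate where they stand.

Things in the scene. Friction and masses are not known exactly. Their poses are not given: they have to be found in the camera images.
- plate: dark steel bench plate, fixed, 530 x 255 x 12 mm; its frame has z = 0 at the underside, straight below the stand's nose foot; its x axis is the way the wedge goes under the foot, towards the stand's tail. It spans x -270 to +260 mm and y -155 to +100 mm. The wedge lies loose on it, on the -x side of the foot
- gauge (a joint): rocking angle of the stand about its middle feet (pivot line 130 mm behind the nose foot, on the plate's top): -0.0615 = nose down, on two rubber stubs; 0 = level, tail feet down, end of travel. The stand weighs about 2 kg but is nearly balanced: its nose bears down with about 2 to 5 N; past level it is blocked and the push force climbs steeply
- pivot (a point): point of the green dial gauge stand on its pivot line, midway between the middle feet, on the plate's top; x to the tail, z up. Base 120 mm wide, x -105 to +100, upper face at 44. A 34 mm wide nose reaches x -152, its screw head 62 high. Dial and column lie behind x -85, up to 256 high. Stubs (x -70) and middle feet at y +-48 leave an 80 mm wide lane below for the wedge (all mm)
- nose_foot (a point): lowest point of the stand's round steel nose foot (a ball end of 12 mm radius): about 6 mm above the plate's top face with the nose down, 14 mm when level
- wedge: loose orange plastic wedge, 132 x 45 mm, about 120 g; origin at the middle of its underside, x towards the thin end. From the thin end (x +66 mm, 3 mm thick) the top rises evenly to 21 mm at x -54 mm; behind it an upright heel, 12 mm thick, 28 mm tall. The stand is level once the thin end is about 73 mm past the nose foot's centre; friction then keeps the wedge there
- wedge_tip (a point): middle of the wedge's thin end, on its underside
- wedge_heel (a point): middle of the flat rear face of the wedge's heel, 14 mm above its underside: the place to push
- sleeve: loose grey steel sleeve standing on the plate, 40 mm diameter, 50 mm tall; origin under its centre; leave alone
- holder: loose black tool holder standing on the plate, 42 mm diameter, 90 mm tall; origin under its centre; leave alone
- plug: loose brass plug gauge standing on the plate, 32 mm diameter, 60 mm tall; origin under its centre; leave alone
Things that resemble listed ones, but are neither listed nor needed, are in the scene too. There is more than one size of the wedge; the one meant has the size given above.

How it is judged (in metres and radians):
At the end, for the whole second after the job is handed in: The stand is level within 0.010 rad (nose foot within about 1.3 mm of its level height), carried by the wedge: the wedge bears on the stand with more than 0.5 N, its thin end at least 50 mm past the foot, lying flat (within 0.05 rad) and at rest (value of joint gauge above -0.01 rad and contact force between wedge and gauge above 0.5 N and x of wedge_tip in the frame of nose_foot above 0.05 m and angle between wedge's own z axis and vertical below 0.05 rad and linear speed of wedge below 0.01 m/s); the robot touches nothing.
It fails at once if the wedge is lifted or tipped (over 10 mm off the plate at its middle, or over 0.2 rad) (z of wedge in the frame of plate above 0.022 m or angle between wedge's own z axis and vertical above 0.2 rad).
It fails at once if the robot pushes on the gauge stand (over 3 N) (contact force between any of the fingers, the arm and gauge above 3 N).
It fails at once if a loose part on the plate is knocked over or moved by more than 15 mm (distance of any of sleeve, holder, plug from where it was at the start of the episode above 0.015 m or angle between any of sleeve, holder, plug's own z axis and vertical above 0.3 rad).
It also fails if it takes over 51 s, if anything falls off the work surface, if the arm or the gripper's body presses on something with over 40 N, if the wrist force passes 120 N, or if a joint passes its speed limit or range.

### The arm

A 6-joint arm with a two-finger parallel gripper is mounted at the origin on the work surface. World frame = base frame: x ahead of the robot, y to its left, z up, the work surface at z = 0. Lengths are in m, angles in degrees, forces in N, time in s.
With the tool pointing down it reaches from about 0.4 to 0.825 m from the base axis. Payload 7 kg.
Tool frame: the origin (TCP) lies between the finger pads; the fingertips stand 19 mm ahead of it and the grasp point (between the pads) is the TCP (r.finger_overhang is the distance from the TCP to the fingertips, in m); z points along the fingers, y is the direction in which the jaws open and shut (so a half turn about z gives the same grasp; the last joint's range is limited). The gripper opens to 88 mm and grips with 3 to 60 N. Pads are 19 mm wide; open, the fingers measure 130 mm over their backs; the gripper's body (78 mm by 193 mm) begins 47 mm behind the grasp point.
Start: joints at [-58.722, 20.546, 0.682, 0, -70.136, -16.507], TCP at [0.172, -0.653, 0.246] pointing down, gripper open.
Joint ranges: [-176.03, 176.03], [-82.01, 121.73], [-58.28, 71.71], [-173.87, 95.51], [-174.79, -0.11], [-173.66, 173.66]. Speed limits (degrees/s): [136.94, 136.94, 172.46, 180, 180, 180].

### API

Orientations are given as [roll, pitch, yaw] about the fixed x, y, z axes, in that order (R = Rz(yaw) Ry(pitch) Rx(roll)).
In Python, from plant import r, optics gives the robot as it stands. The module is installed in compiled form; this text tells all that it offers.
- The arm moves only by the tool step_arm, never from a script. Its argument "increments" is a list of rows, each an object of numbers: "tx", "ty", "tz": the shift along the world's x, y, z in mm; "ax", "ay", "az": the turn, a rotation vector about the world's x, y, z in degrees; "claw": the gripper command: -1 is shut, 1 is fully open, values between are in proportion. In form: [{"tx": .., "ty": .., "tz": .., "ax": .., "ay": .., "az": .., "claw": ..}, ...]. A call has 1 to 12 rows; each row shifts and turns the commanded pose from where the row before left it; what a row does not reach is not made up. A row lasts 1/10 s, in which the tool goes at most 50 mm and 8.59 degrees, less where a joint would pass 70% of its speed; a pose out of reach is approached as far as the arm can. A call with a gripper value outside its range is refused whole. The fingers move at their own pace and stop on an object; "newtons" is the grip in N (left out, the last holds). Time passes only in rows, so rows that do not move let the fingers close. It gives the time, the measured TCP pose, the force and the opening at its end, in the units of the state.
- r.get_state(): the state, without advancing time (a new reading comes with each control period).
- optics.capture(name): name is "scene" or "top" or "wrist"; returns a dict with "image" (480x640x3 uint8, blue, green, red), "depth" (480x640 float32, m along the optical axis (not along the pixel's ray), 0 where there is no reading), "fx", "fy", "cx", "cy" (pixels), "distortion" ([k1, k2, p1, p2, k3] as OpenCV has them; the pictures are not rectified), "R" (3x3) and "t" (3): a world point X has camera coordinates R X + t. Camera axes: x right, y down, z forward; pixel columns grow to the right and rows downward; lengths in m; the calibration is good to about 2 mm. A picture is of the moment at which its call begins.
- r.close_job(): hands the job in, once; it reports no verdict.
The state is a dict: "time_s": time; "joints": joint angles; "qd": joint speeds; "joint_torque": joint torques, N m; "tcp_pos": TCP position; "eef_rot": TCP orientation; "contact_force": force on the tool from outside, world axes, zero at the start; "moment": the same for the moment, N m; "gripper_width": finger opening in m.
Only numpy, scipy, OpenCV 4.12 (cv2) and the standard library are available. Lean on these libraries where they do the work, as an engineer would, in place of code of your own. Each camera call takes 0.05 s, during which the arm holds its last target. There are 200 camera calls.

## Working session

There is one attempt and no reset: what is moved stays moved. The work goes in short steps, Python scripts to look and compute and a tool call to move; the robot and the scene stay as the last step left them, time stands still between calls to the robot, and variables do not carry over. Pictures are saved under pics/ and viewed, about 8 in all and at most 12, crops included, and the job is handed in when it is done.

Besides the shell and the picture viewer there is one more tool, called after "Call:" as name(argument=value, ...), one argument or row to a line, values as JSON. step_arm: Moves the arm, as the interface text tells. Its arguments: {"type":"object","properties":{"increments":{"type":"array","items":{"type":"object","properties":{"tx":{"type":"number"},"ty":{"type":"number"},"tz":{"type":"number"},"ax":{"type":"number"},"ay":{"type":"number"},"az":{"type":"number"},"claw":{"type":"number"}}}},"newtons":{"type":"number"}},"required":["increments"]}

```bash
mkdir -p pics; cat > h.py <<'E'
import numpy as np, cv2
from plant import r, optics
def K(c): return np.array([[c["fx"],0,c["cx"]],[0,c["fy"],c["cy"]],[0,0,1]],float)
def cloud(c):
    v,u=np.mgrid[0:480,0:640]
    p=cv2.undistortPoints(np.stack([u,v],-1).reshape(-1,1,2).astype(np.float64),K(c),np.array(c["distortion"],float)).reshape(480,640,2)
    d=c["depth"][...,None]; X=np.concatenate([p*d,d],-1)
    return (X-np.array(c["t"]))@np.array(c["R"])
def ray(c,uv,z):
    p=cv2.undistortPoints(np.array(uv,float).reshape(-1,1,2),K(c),np.array(c["distortion"],float)).reshape(-1,2)
    R=np.array(c["R"]);t=np.array(c["t"]); o=-R.T@t
    d=np.c_[p,np.ones(len(p))]@R
    return o+d*((z-o[2])/d[:,2])[:,None]
E
python3 - <<'E'
from h import *
import pickle
for n in("scene","top"):
    c=optics.capture(n); cv2.imwrite(f"pics/{n}0.png",c["image"]); pickle.dump(c,open(n+".pkl","wb"))
    print(n,-np.array(c["R"]).T@np.array(c["t"]))
print(r.get_state())
E
```

```text
scene [ 1.21969722 -0.20212114  0.88932687]
top [0.46595041 0.01460261 0.90525298]
{'time_s': 0.1, 'joints': array([-5.87227032e+01,  2.05857885e+01,  6.41571910e-01, -1.83171597e-02,
       -7.01346724e+01, -1.65077964e+01]), 'qd': array([ 0.04345603, -0.12459312,  0.15820189,  0.09155482, -0.01075665,
       -0.01652634]), 'joint_torque': array([ 3.52839052e-04, -5.84161198e+01,  2.93753529e+01,  7.01560244e+00,
        1.02002715e-02, -4.28819783e-05]), 'tcp_pos': array([ 0.17197804, -0.65232724,  0.2447513 ]), 'eef_rot': array([ 1.79919469e+02, -5.90737120e-03, -1.65236732e+02]), 'contact_force': array([-0.50122251, -0.51790912, -0.60554964]), 'moment': array([ 0.02796282, -0.02908837, -0.01987977]), 'gripper_width': 0.08769134658629547}
```

View pics/scene0.png

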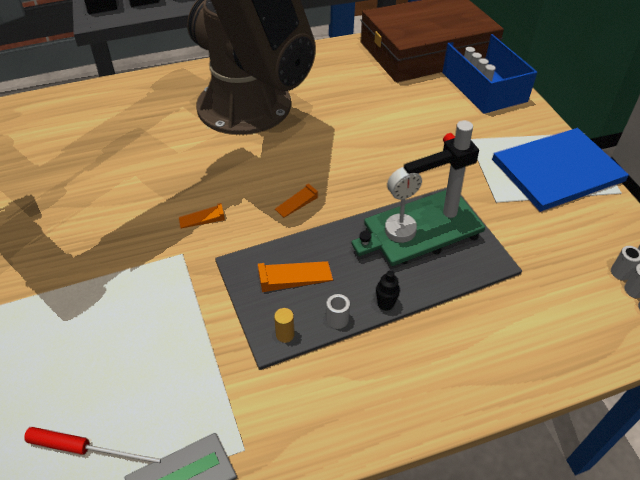

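View pics/top0.png

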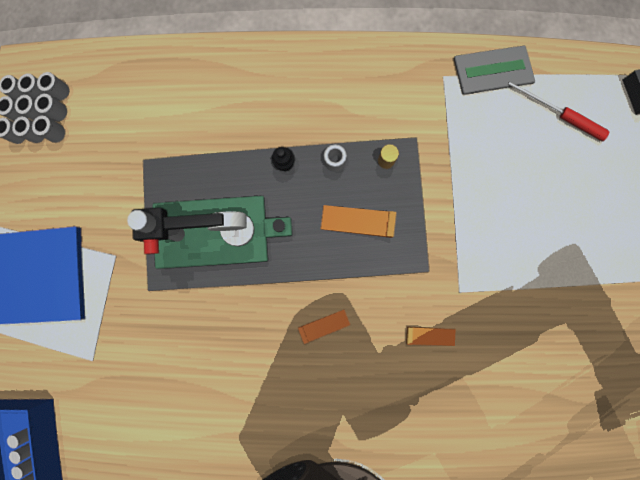

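The scene view shows three orange wedges: one on the plate (scene 295,275 / top 358,221) and two smaller ones on the bench (top 324,326 and 431,336). The one on the plate matches the description, with its heel at right (top 392,223) and its thin end towards the nose (top 280,226). Next I measure.

```bash
cat > m.py <<'E'
from h import *
def orange(c):
    hsv=cv2.cvtColor(c["image"],cv2.COLOR_BGR2HSV)
    return cv2.inRange(hsv,(5,150,60),(18,255,255))
def boxes(c,z):
    cs,_=cv2.findContours(orange(c),cv2.RETR_EXTERNAL,cv2.CHAIN_APPROX_NONE)
    for k in cs:
        if cv2.contourArea(k)<200: continue
        P=ray(c,k.reshape(-1,2),z)[:,:2]
        yield k.reshape(-1,2).mean(0),cv2.minAreaRect((P*1000).astype(np.float32)),k
E
python3 - <<'E'
from m import *; import pickle
np.set_printoptions(precision=4,suppress=True)
t=pickle.load(open("top.pkl","rb")); s=pickle.load(open("scene.pkl","rb"))
for n,c in(("top",t),("scene",s)):
    print(n)
    for m,b,k in boxes(c,.024): print(m,b)
    X=cloud(c)
    hsv=cv2.cvtColor(c["image"],cv2.COLOR_BGR2HSV)
    # plate mask via depth height & dark grey
    pm=((abs(X[...,2]-.012)<.005)&(hsv[...,2]<110)&(hsv[...,1]<80)&(c["depth"]>0)).astype(np.uint8)
    pm=cv2.morphologyEx(pm,cv2.MORPH_OPEN,np.ones((3,3)))
    if n=="top":
        nn,l,st,_=cv2.connectedComponentsWithStats(pm); i=1+st[1:,4].argmax(); ys,xs=np.where(l==i)
        P=ray(c,np.c_[xs,ys],.012)[:,:2]; b=cv2.minAreaRect((P*1000).astype(np.float32)); print("plate",b,cv2.boxPoints(b), np.median(X[l==i][:,2]))
    # wedge cloud
    o=orange(c)>0
    Q=X[o&(c["depth"]>0)]; Q=Q[(Q[:,0]>.4)&(Q[:,2]>.008)]
    mu=Q.mean(0); u=np.linalg.svd(Q[:,:2]-mu[:2],full_matrices=False)[2][0]
    u=u if u[1]>0 else -u
    w=np.array([-u[1],u[0]]); a=(Q[:,:2]-mu[:2])@u; d=(Q[:,:2]-mu[:2])@w
    print("wedge n",len(Q),mu,"dir",u,np.degrees(np.arctan2(u[1],u[0])),"along",a.min(),a.max(),"across",d.min(),d.max())
    for lo in np.arange(a.min(),a.max(),.012):
        g=(a>=lo)&(a<lo+.012); print(round(lo,3),np.median(Q[g,2]).round(4),end="; ")
    print()
    # tall objects
    H=(X[...,2]>.04)&(c["depth"]>0)&(X[...,0]>.35)&(X[...,0]<.75)&(abs(X[...,1])<.4)
    nn,l,st,ce=cv2.connectedComponentsWithStats(H.astype(np.uint8))
    for i in range(1,nn):
        if st[i,4]>60:
            q=X[l==i]; print("obj",ce[i],st[i,4],q.min(0),q.max(0),np.median(q,0))
E
python3 -c "
import cv2
a=cv2.imread('pics/top0.png')[130:300,130:440];cv2.imwrite('pics/crop0.png',cv2.resize(a,None,fx=2.5,fy=2.5,interpolation=2))"
```

```text
top
[431.384 336.712] ((356.5165100097656, -167.71881103515625), (86.75202941894531, 31.244651794433594), 88.74708557128906)
[323.3529 326.2269] ((371.7521057128906, 27.081520080566406), (30.81542205810547, 89.75542449951172), 22.891189575195312)
[362.9095 222.    ] ((564.6473999023438, -32.72618103027344), (132.35009765625, 46.3179817199707), 84.22687530517578)
plate ((576.892333984375, 108.91047668457031), (254.06729125976562, 527.657470703125), 4.9537739753723145) [[ 427.551   360.7841]
 [ 473.1154 -164.9024]
 [ 726.2336 -142.9632]
 [ 680.6693  382.7233]] 0.012516100322996604
wedge n 1717 [ 0.5644 -0.0309  0.0258] dir [0.0896 0.996 ] 84.86046297018564 along -0.06621633375907475 0.3228906556792617 across -0.02384617346807859 0.08352030006837834
-0.066 0.0406; -0.054 0.0329; -0.042 0.0309; -0.03 0.0291; -0.018 0.0273; -0.006 0.0253; 0.006 0.0232; 0.018 0.0215; 0.03 0.0199; 0.042 0.0182; 0.054 0.0164; 0.066 nan; 0.078 nan; 0.09 nan; 0.102 nan; 0.114 nan; 0.126 nan; 0.138 nan; 0.15 nan; 0.162 nan; 0.174 nan; 0.186 nan; 0.198 nan; 0.21 nan; 0.222 nan; 0.234 nan; 0.246 nan; 0.258 nan; 0
[... 1581 characters left out ...]
.0157; 0.087 nan; 0.099 nan; 0.111 nan; 0.123 nan; 0.135 nan; 0.147 nan; 0.159 nan; 0.171 nan; 0.183 nan; 0.195 nan; 0.207 nan; 0.219 nan; 0.231 nan; 0.243 nan; 0.255 nan; 0.267 nan; 0.279 0.2169; 0.291 0.2211; 
obj [426.138  204.1175] 8376 [0.4707 0.0889 0.04  ] [0.6081 0.3451 0.2754] [0.5482 0.2371 0.0556]
obj [262.3663 272.198 ] 101 [ 0.5362 -0.0977  0.04  ] [ 0.5808 -0.0823  0.0449] [ 0.5579 -0.0892  0.0415]
obj [388.1325 288.2504] 619 [0.6581 0.0851 0.0402] [0.6941 0.1273 0.1058] [0.6816 0.1015 0.0715]
obj [338.015  306.8248] 468 [ 0.6583 -0.0069  0.04  ] [0.6988 0.033  0.066 ] [0.6822 0.0126 0.0585]
obj [283.8916 320.7359] 443 [ 0.6638 -0.0988  0.04  ] [ 0.6973 -0.0674  0.0763] [ 0.6876 -0.0843  0.071 ]
  return _methods._mean(a, axis=axis, dtype=dtype,
  ret = ret.dtype.type(ret / rcount)
```

View pics/crop0.png

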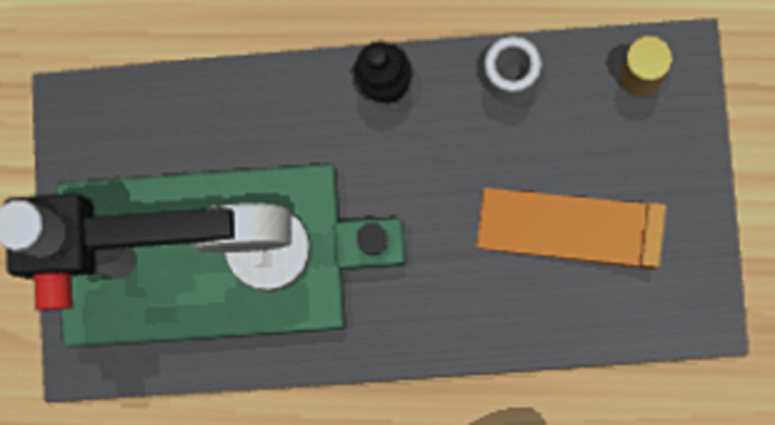

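The crop confirms the choice: the large wedge has its heel at right (655,235) and thin end at left (482,218), heading about 10° off the plate axis. The nose screw is at (372,239). I'll refine the poses next.

```bash
cat >> m.py <<'E'
O=np.array([.5494,.1127]); th=np.radians(94.95)
A=np.array([[np.cos(th),np.sin(th)],[-np.sin(th),np.cos(th)]])
def pl(p): return (np.asarray(p)[...,:2]-O)@A.T   # world -> plate frame
def wedge(c,zmin=.0125):
    X=cloud(c); g=(cv2.erode(orange(c),np.ones((2,2)))>0)&(c["depth"]>0)&(X[...,0]>.48)&(X[...,0]<.64)&(X[...,1]<.3)&(X[...,1]>-.2)&(X[...,2]>zmin)&(X[...,2]<.05)
    Q=X[g]; return Q,cv2.minAreaRect((Q[:,:2]*1000).astype(np.float32))
def long_axis(b):
    p=cv2.boxPoints(b); e=max(p[1]-p[0],p[2]-p[1],key=np.linalg.norm); e=e/np.linalg.norm(e)
    e=e if e[1]>0 else -e; return np.degrees(np.arctan2(e[1],e[0]))
def report(c,n=""):
    Q,b=wedge(c); q=pl(Q)*1000; h=Q[:,2]>.036; a=long_axis(b)
    e=np.array([np.cos(np.radians(a)),np.sin(np.radians(a))])
    s=Q[:,:2]@e
    print(n,"centre w",np.round(b[0],1),"plate",np.round(pl(np.array(b[0])/1000)*1000,1),"size",np.round(b[1],1),"heading",round(a,2),"tipx max",q[:,0].max().round(1),"minx",q[:,0].min().round(1),"heel w",np.round(Q[h].mean(0),4),"y rng",q[:,1].min().round(1),q[:,1].max().round(1))
E
python3 - <<'E'
from m import *; import pickle
for n in("top","scene"):
    c=pickle.load(open(n+".pkl","rb")); report(c,n)
    X=cloud(c); q=pl(X)*1000; hsv=cv2.cvtColor(c["image"],cv2.COLOR_BGR2HSV)
    m=(abs(q[...,0])<24)&(abs(q[...,1])<30)&(X[...,2]>.03)&(X[...,2]<.085)
    g=m&(hsv[...,0]>60)&(hsv[...,0]<95)&(hsv[...,1]>90); d=m&(hsv[...,2]<70)&(X[...,2]>.055)
    print("nose",q[g].min(0),q[g].max(0),"screw",q[d].mean(0),X[d][:,2].max(),X[d][:,:2].mean(0))
c=pickle.load(open("top.pkl","rb"))
for n,p in dict(holder=(.6705,.1034),sleeve=(.6765,.0115),plug=(.6785,-.084)).items(): print(n,pl(p)*1000)
E
```

```text
top centre w [563.5 -32.3] plate [-145.7   -1.5] size [128.5  43.3] heading 83.85 tipx max -79.7 minx -211.1 heel w [ 0.5637 -0.0897  0.0403] y rng -32.8 30.3
nose [-23.59600321 -28.65605075] [23.9412351  29.58039517] screw [-4.63835921  0.54242   ] 0.06940246457289041 [0.54925983 0.10803214]
scene centre w [565.3 -30.1] plate [-143.6   -3.5] size [131.   48.2] heading 84.03 tipx max -76.2 minx -211.3 heel w [ 0.5615 -0.0892  0.0406] y rng -38.3 28.2
nose [-23.89079929 -27.09698727] [23.95995584 24.40771882] screw [-3.48689601 -2.16801233] 0.07138485920191265 [0.5518608  0.10941318]
holder [ -19.7145934  -119.84587939]
sleeve [-111.78955919 -117.89378463]
plug [-207.10595288 -111.64597745]
```

Call:
step_arm(
  increments=[
    {"tx": 27.5, "ty": 40.1, "az": 4.95, "claw": 1},
    {"tx": 27.5, "ty": 40.1, "az": 4.95},
    {"tx": 27.5, "ty": 40.1, "az": 4.95},
    {"tx": 27.5, "ty": 40.1, "az": 4.95},
    {"tx": 27.5, "ty": 40.1, "az": 4.95},
    {"tx": 27.5, "ty": 40.1, "az": 4.95},
    {"tx": 27.5, "ty": 40.1, "az": 4.95},
    {"tx": 27.5, "ty": 40.1, "az": 4.95},
    {"tx": 27.5, "ty": 40.1, "az": 4.95},
    {"tx": 27.5, "ty": 40.1, "az": 4.95},
    {"tx": 27.5, "ty": 40.1, "az": 4.95},
    {"tx": 27.5, "ty": 40.1, "az": 4.95},
  ],
)

```text
$.increments[0]: bad value
```

Call:
step_arm(
  increments=[
    {"tx": 27.5, "ty": 40.1, "az": 4.95, "tz": -30},
    {"tx": 27.5, "ty": 40.1, "az": 4.95, "tz": -30},
    {"tz": -40},
    {},
    {},
  ],
)

```text
$.increments[0]: bad value
```

Call:
step_arm(
  increments=[
    {"tx": 27.5, "ty": 40, "tz": 0, "ax": 0, "ay": 0, "az": 5, "claw": 1},
  ],
)

```text
time_s: 0.2
tcp_pos: [0.1976, -0.6146, 0.2436]
eef_rot: [179.9, -0.1, -160.4]
contact_force: [0.9, 0.1, 0.2]
gripper_width: 0.0876
```

Call:
step_arm(
  increments=[
    {"tx": 27.5, "ty": 40, "tz": 0, "ax": 0, "ay": 0, "az": 5, "claw": 1},
    {"tx": 27.5, "ty": 40, "tz": 0, "ax": 0, "ay": 0, "az": 5, "claw": 1},
    {"tx": 27.5, "ty": 40, "tz": 0, "ax": 0, "ay": 0, "az": 5, "claw": 1},
    {"tx": 27.5, "ty": 40, "tz": 0, "ax": 0, "ay": 0, "az": 5, "claw": 1},
    {"tx": 27.5, "ty": 40, "tz": 0, "ax": 0, "ay": 0, "az": 5, "claw": 1},
    {"tx": 27.5, "ty": 40, "tz": 0, "ax": 0, "ay": 0, "az": 5, "claw": 1},
    {"tx": 27.5, "ty": 40, "tz": 0, "ax": 0, "ay": 0, "az": 5, "claw": 1},
    {"tx": 27.5, "ty": 40, "tz": 0, "ax": 0, "ay": 0, "az": 5, "claw": 1},
    {"tx": 27.5, "ty": 40, "tz": 0, "ax": 0, "ay": 0, "az": 5, "claw": 1},
    {"tx": 27.5, "ty": 40, "tz": 0, "ax": 0, "ay": 0, "az": 5, "claw": 1},
    {"tx": 27.5, "ty": 40, "tz": 0, "ax": 0, "ay": 0, "az": 5, "claw": 1},
    {"tx": 27.5, "ty": 40, "tz": 0, "ax": 0, "ay": 0, "az": 5, "claw": 1},
  ],
)

```text
time_s: 1.4
tcp_pos: [0.5302, -0.1307, 0.2455]
eef_rot: [180.0, 0.0, -100.0]
contact_force: [1.4, -0.1, 0.7]
gripper_width: 0.0871
```

Call:
step_arm(
  increments=[
    {"tx": 28, "ty": 41, "tz": -30, "ax": 0, "ay": 0, "az": 4, "claw": 1},
    {"tx": 0, "ty": 0, "tz": -40, "ax": 0, "ay": 0, "az": 0, "claw": 1},
    {"tx": 0, "ty": 0, "tz": -45, "ax": 0, "ay": 0, "az": 0, "claw": 1},
    {"tx": 0, "ty": 0, "tz": 0, "ax": 0, "ay": 0, "az": 0, "claw": 1},
    {"tx": 0, "ty": 0, "tz": 0, "ax": 0, "ay": 0, "az": 0, "claw": 1},
  ],
)

```text
time_s: 1.9
tcp_pos: [0.5536, -0.0976, 0.135]
eef_rot: [179.9, -0.1, -96.2]
contact_force: [0.4, -0.1, 1.7]
gripper_width: 0.0877
```

Call:
step_arm(
  increments=[
    {"tx": 4, "ty": 6.5, "tz": -35, "ax": 0, "ay": 0, "az": 0, "claw": 1},
    {"tx": 0, "ty": 0, "tz": 0, "ax": 0, "ay": 0, "az": 0, "claw": 1},
    {"tx": 0, "ty": 0, "tz": 0, "ax": 0, "ay": 0, "az": 0, "claw": 1},
  ],
)

```text
time_s: 2.2
tcp_pos: [0.5586, -0.0912, 0.1018]
eef_rot: [-179.9, -0.0, -96.2]
contact_force: [-0.2, -0.7, 0.1]
gripper_width: 0.0875
```

```bash
python3 - <<'E'
from m import *
c=optics.capture("wrist"); report(c,"wrist"); cv2.imwrite("pics/w1.png",c["image"])
s=r.get_state(); print(s["tcp_pos"],s["eef_rot"])
E
```

```text
wrist centre w [562.8 -51.7] plate [-164.9    0.8] size [92.6 44.8] heading 83.96 tipx max -116.1 minx -214.2 heel w [ 0.5586 -0.0916  0.0393] y rng -29.6 31.3
[ 0.5589448  -0.09114678  0.10220552] [-1.79839837e+02  9.44089571e-03 -9.62136415e+01]
```

View pics/w1.png

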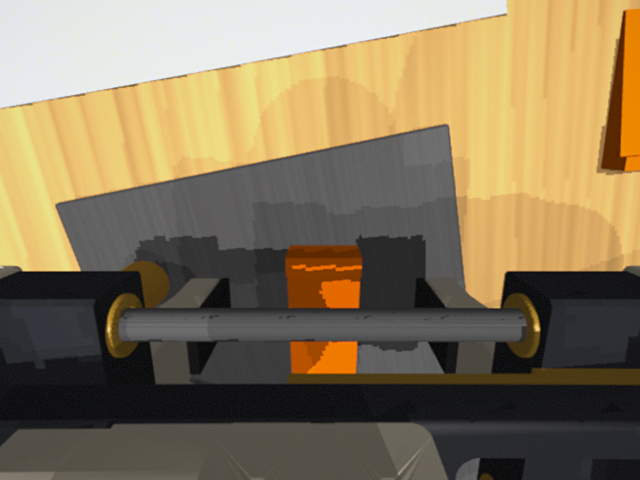

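The wrist view shows the heel (325,258) centred between the open fingers (210,300 and 435,300). The plug at (145,280) is clear of them. I'll descend and grip lightly.

Call:
step_arm(
  increments=[
    {"tx": 0, "ty": 0, "tz": -32, "ax": 0, "ay": 0, "az": 0, "claw": 1},
    {"tx": 0, "ty": 0, "tz": -31, "ax": 0, "ay": 0, "az": 0, "claw": 1},
    {"tx": 0, "ty": 0, "tz": 0, "ax": 0, "ay": 0, "az": 0, "claw": 1},
    {"tx": 0, "ty": 0, "tz": 0, "ax": 0, "ay": 0, "az": 0, "claw": -0.2},
    {"tx": 0, "ty": 0, "tz": 0, "ax": 0, "ay": 0, "az": 0, "claw": -0.2},
    {"tx": 0, "ty": 0, "tz": 0, "ax": 0, "ay": 0, "az": 0, "claw": -0.2},
    {"tx": 0, "ty": 0, "tz": 0, "ax": 0, "ay": 0, "az": 0, "claw": -0.2},
    {"tx": 0, "ty": 0, "tz": 0, "ax": 0, "ay": 0, "az": 0, "claw": -0.2},
    {"tx": 0, "ty": 0, "tz": 0, "ax": 0, "ay": 0, "az": 0, "claw": -0.2},
  ],
  newtons=6,
)

```text
time_s: 3.15
tcp_pos: [0.5578, -0.0908, 0.0371]
eef_rot: [-180.0, 0.0, -96.2]
contact_force: [-0.0, -0.9, 0.8]
gripper_width: 0.0451
```

Call:
step_arm(
  increments=[
    {"tx": 0.7, "ty": 9.7, "tz": 0, "ax": 0, "ay": 0, "az": 1.85, "claw": -0.2},
    {"tx": 0.7, "ty": 9.7, "tz": 0, "ax": 0, "ay": 0, "az": 1.85, "claw": -0.2},
    {"tx": 0.7, "ty": 9.7, "tz": 0, "ax": 0, "ay": 0, "az": 1.85, "claw": -0.2},
    {"tx": 0.7, "ty": 9.7, "tz": 0, "ax": 0, "ay": 0, "az": 1.85, "claw": -0.2},
    {"tx": 0.7, "ty": 9.7, "tz": 0, "ax": 0, "ay": 0, "az": 1.85, "claw": -0.2},
    {"tx": 0.7, "ty": 9.7, "tz": 0, "ax": 0, "ay": 0, "az": 1.85, "claw": -0.2},
    {"tx": 0, "ty": 0, "tz": 0, "ax": 0, "ay": 0, "az": 0, "claw": -0.2},
    {"tx": 0, "ty": 0, "tz": 0, "ax": 0, "ay": 0, "az": 0, "claw": -0.2},
  ],
)

```text
time_s: 3.95
tcp_pos: [0.5625, -0.0308, 0.037]
eef_rot: [-179.9, 0.1, -85.0]
contact_force: [-0.8, 3.7, 4.7]
gripper_width: 0.0452
```

```bash
python3 - <<'E'
from m import *
for n in("scene","top"):
    c=optics.capture(n); report(c,n); cv2.imwrite(f"pics/{n}2.png",c["image"])
s=r.get_state(); print(s["tcp_pos"],pl(s["tcp_pos"])*1000,s["eef_rot"])
E
```

```text
scene centre w [555.4  66.5] plate [-46.6  -2. ] size [45.5 59.1] heading 94.15 tipx max -17.1 minx -75.9 heel w [nan nan nan] y rng -25.0 21.1m.py:24: RuntimeWarning: Mean of empty slice.
  print(n,"centre w",np.round(b[0],1),"plate",np.round(pl(np.array(b[0])/1000)*1000,1),"size",np.round(b[1],1),"heading",round(a,2),"tipx max",q[:,0].max().round(1),"minx",q[:,0].min().round(1),"heel w",np.round(Q[h].mean(0),4),"y rng",q[:,1].min().round(1),q[:,1].max().round(1))
  ret = um.true_divide(
m.py:18: RuntimeWarning: invalid value encountered in divide
  p=cv2.boxPoints(b); e=max(p[1]-p[0],p[2]-p[1],key=np.linalg.norm); e=e/np.linalg.norm(e)
Traceback (most recent call last):
  File "m.py", line 24, in report
    print(n,"centre w",np.round(b[0],1),"plate",np.round(pl(np.array(b[0])/1000)*1000,1),"size",np.round(b[1],1),"heading",round(a,2),"tipx max",q[:,0].max().round(1),"minx",q[:,0].min().round(1),"heel w",np.round(Q[h].mean(0),4),"y rng",q[:,1].min().round(1),q[:,1].max().round(1))
                                                                                                                                                 ~~~~~~~~~~^^
ValueError: zero-size array to reduction operation maximum which has no identity
```

View pics/scene2.png

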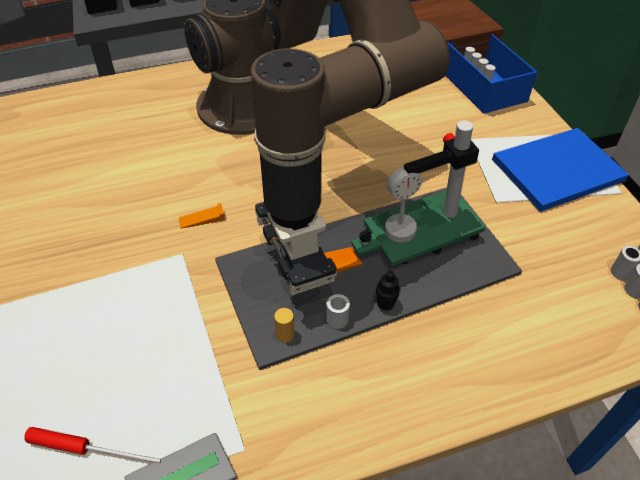

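The scene view shows the wedge gripped at the heel with its thin end (358,258) short of the nose (365,240). The three loose parts are still in place: plug (285,325), sleeve (338,310), holder (388,292). I'll slide to just before foot contact, release, back off, shut the fingers and lean the tool back for the final push.

Call:
step_arm(
  increments=[
    {"tx": -0.7, "ty": 8.5, "tz": 0, "ax": 0, "ay": 0, "az": 0, "claw": -0.2},
    {"tx": -0.7, "ty": 8.5, "tz": 0, "ax": 0, "ay": 0, "az": 0, "claw": -0.2},
    {"tx": -0.7, "ty": 8.5, "tz": 0, "ax": 0, "ay": 0, "az": 0, "claw": -0.2},
    {"tx": -0.7, "ty": 8.5, "tz": 0, "ax": 0, "ay": 0, "az": 0, "claw": -0.2},
    {"tx": 0, "ty": 0, "tz": 0, "ax": 0, "ay": 0, "az": 0, "claw": -0.2},
    {"tx": 0, "ty": 0, "tz": 0, "ax": 0, "ay": 0, "az": 0, "claw": 0.4},
    {"tx": 0, "ty": 0, "tz": 0, "ax": 0, "ay": 0, "az": 0, "claw": 0.4},
    {"tx": 0, "ty": 0, "tz": 0, "ax": 0, "ay": 0, "az": 0, "claw": 0.4},
  ],
)

```text
time_s: 4.85
tcp_pos: [0.5588, 0.0016, 0.0363]
eef_rot: [180.0, 0.0, -85.1]
contact_force: [-0.1, -0.7, 0.0]
gripper_width: 0.0599
```

Call:
step_arm(
  increments=[
    {"tx": 0.9, "ty": -10, "tz": 0, "ax": 0, "ay": 0, "az": 0, "claw": 0.4},
    {"tx": 0.9, "ty": -10, "tz": 0, "ax": 0, "ay": 0, "az": 0, "claw": 0.4},
    {"tx": 0.9, "ty": -10, "tz": 0, "ax": 0, "ay": 0, "az": 0, "claw": 0.4},
    {"tx": -4, "ty": 0, "tz": 0, "ax": 5, "ay": 0.4, "az": 0, "claw": -1},
    {"tx": 0, "ty": 0, "tz": 0, "ax": 5, "ay": 0.4, "az": 0, "claw": -1},
    {"tx": 0, "ty": 0, "tz": 0, "ax": 0, "ay": 0, "az": 0, "claw": -1},
    {"tx": 0, "ty": 0, "tz": 0, "ax": 0, "ay": 0, "az": 0, "claw": -1},
    {"tx": 0, "ty": 0, "tz": 0, "ax": 0, "ay": 0, "az": 0, "claw": -1},
  ],
)

```text
time_s: 5.65
tcp_pos: [0.5575, -0.0292, 0.0365]
eef_rot: [-180.0, 9.9, -85.2]
contact_force: [0.3, -0.1, -0.3]
gripper_width: 0.0271
```

```bash
python3 - <<'E'
from m import *
for n in("scene","top","wrist"):
    c=optics.capture(n)
    try: report(c,n)
    except Exception as e: print(n,"none")
    cv2.imwrite(f"pics/{n}3.png",c["image"])
s=r.get_state(); print(s["tcp_pos"],pl(s["tcp_pos"])*1000,s["eef_rot"],s["gripper_width"],s["contact_force"])
E
```

```text
scene centre w [555.   77.1] plate [-36.   -2.5] size [ 46.4 104.7] heading 94.42 tipx max 16.2 minx -88.2 heel w [nan nan nan] y rng -25.8 21.1
top centre w [544.  33.] plate [-78.9  12.3] size [19.7 74.2] heading 94.79 tipx max -41.8 minx -116.0 heel w [0.5447 0.0018 0.0404] y rng 2.4 22.2
wrist centre w [556.9 -10.3] plate [-123.2    3.2] size [23.  24.3] heading 98.15 tipx max -111.2 minx -135.9 heel w [ 0.5555 -0.0025  0.0387] y rng -7.8 15.2
[ 0.55742846 -0.02820883  0.03660653] [-141.07603626    4.15999648] [-179.97728371    9.98167303  -85.06046019] 0.014846905892868717 [ 0.53659653 -0.04772542 -0.38068293]m.py:24: RuntimeWarning: Mean of empty slice.
  print(n,"centre w",np.round(b[0],1),"plate",np.round(pl(np.array(b[0])/1000)*1000,1),"size",np.round(b[1],1),"heading",round(a,2),"tipx max",q[:,0].max().round(1),"minx",q[:,0].min().round(1),"heel w",np.round(Q[h].mean(0),4),"y rng",q[:,1].min().round(1),q[:,1].max().round(1))
  ret = um.true_divide(
```

View pics/wrist3.png

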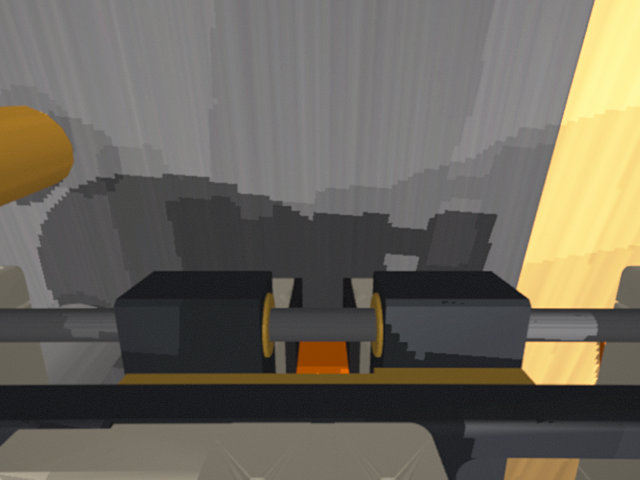

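The wrist view shows the fingers closing behind the heel (322,358). The numbers put the heel's rear face at plate x ≈ -116, the tip at about +16 and the heading within 0.5°. Next is the push.

Call:
step_arm(
  increments=[
    {"tx": -0.45, "ty": 5, "tz": 0, "ax": 0, "ay": 0, "az": 0, "claw": -1},
    {"tx": -0.45, "ty": 5, "tz": 0, "ax": 0, "ay": 0, "az": 0, "claw": -1},
    {"tx": -0.45, "ty": 5, "tz": 0, "ax": 0, "ay": 0, "az": 0, "claw": -1},
    {"tx": -0.45, "ty": 5, "tz": 0, "ax": 0, "ay": 0, "az": 0, "claw": -1},
    {"tx": -0.45, "ty": 5, "tz": 0, "ax": 0, "ay": 0, "az": 0, "claw": -1},
    {"tx": -0.45, "ty": 5, "tz": 0, "ax": 0, "ay": 0, "az": 0, "claw": -1},
    {"tx": -0.45, "ty": 5, "tz": 0, "ax": 0, "ay": 0, "az": 0, "claw": -1},
    {"tx": 0, "ty": 0, "tz": 0, "ax": 0, "ay": 0, "az": 0, "claw": -1},
    {"tx": 0, "ty": 0, "tz": 0, "ax": 0, "ay": 0, "az": 0, "claw": -1},
  ],
)

```text
time_s: 6.7
tcp_pos: [0.5546, 0.0068, 0.0367]
eef_rot: [-179.9, 10.0, -85.1]
contact_force: [-0.2, 0.3, 0.1]
gripper_width: 0.0007
```

```bash
cat > look.py <<'E'
from m import *; import sys,warnings; warnings.filterwarnings("ignore")
def parts(c):
    X=cloud(c); q=pl(X)*1000
    for n,p in dict(holder=(-19.7,-119.8),sleeve=(-111.8,-117.9),plug=(-207.1,-111.6)).items():
        g=(np.hypot(q[...,0]-p[0],q[...,1]-p[1])<38)&(X[...,2]>.035)&(X[...,2]<.11)
        if g.sum()>60: print(" ",n,q[g].min(0).round(0),q[g].max(0).round(0),end="")
    g=(q[...,0]>-20)&(q[...,0]<-8)&(abs(q[...,1])<15)&(X[...,2]>.03)&(X[...,2]<.07)
    print("  nose z",np.median(X[g][:,2]).round(4) if g.any() else None)
for n in("scene","top"):
    c=optics.capture(n)
    try: report(c,n)
    except Exception: print(n,"none")
    parts(c); cv2.imwrite(f"pics/{n}_{sys.argv[1]}.png",c["image"])
s=r.get_state(); print(s["time_s"],s["tcp_pos"],pl(s["tcp_pos"])*1000,s["eef_rot"],s["gripper_width"],s["contact_force"])
E
python3 look.py a; python3 - <<'E'
import cv2
a=cv2.imread('pics/scene_a.png')[150:350,220:500];cv2.imwrite('pics/ca.png',cv2.resize(a,None,fx=2.8,fy=2.8,interpolation=2))
E
```

```text
scene centre w [552.3 100.5] plate [-12.4  -1.8] size [46.9 86.8] heading 95.77 tipx max 31.3 minx -56.1 heel w [nan nan nan] y rng -25.4 21.3
  holder [ -37. -144.] [   3. -106.]  sleeve [-137. -139.] [-91. -82.]  plug [-222. -130.] [-191.  -97.]  nose z 0.0473
top centre w [533.1  84.2] plate [-27.   18.7] size [  6.9 100.1] heading 94.51 tipx max 23.0 minx -77.1 heel w [nan nan nan] y rng 15.2 22.3
  nose z 0.047
6.8 [0.55465529 0.0066327  0.03670965] [-106.12516533    3.91647551] [-179.94371142   10.04718373  -85.11655192] 0.0007702782055896285 [-0.77200932  0.08257807 -0.21798417]
```

View pics/ca.png

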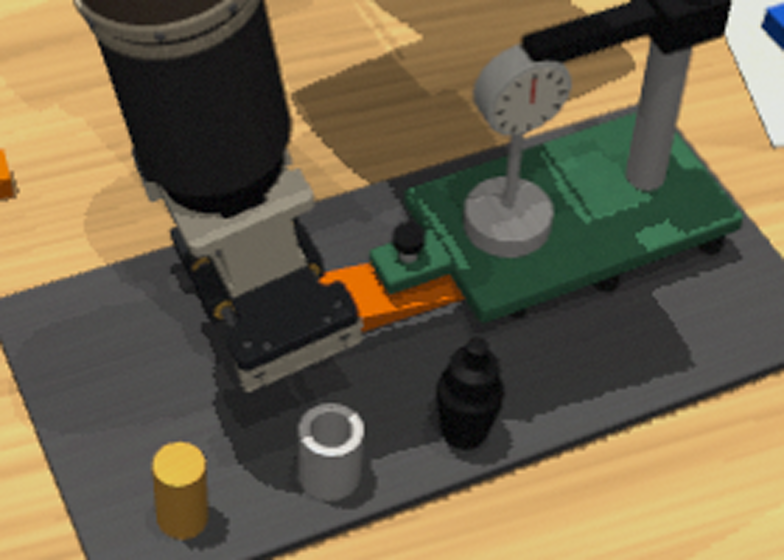

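The crop shows the wedge straight under the nose (410,265), the loose parts untouched and clear space between the gripper and the holder (470,400). I'll push about 28 mm more, then finish in small steps while watching the force.

Call:
step_arm(
  increments=[
    {"tx": -0.35, "ty": 4, "tz": 0, "ax": 0, "ay": 0, "az": 0, "claw": -1},
    {"tx": -0.35, "ty": 4, "tz": 0, "ax": 0, "ay": 0, "az": 0, "claw": -1},
    {"tx": -0.35, "ty": 4, "tz": 0, "ax": 0, "ay": 0, "az": 0, "claw": -1},
    {"tx": -0.35, "ty": 4, "tz": 0, "ax": 0, "ay": 0, "az": 0, "claw": -1},
    {"tx": -0.35, "ty": 4, "tz": 0, "ax": 0, "ay": 0, "az": 0, "claw": -1},
    {"tx": -0.35, "ty": 4, "tz": 0, "ax": 0, "ay": 0, "az": 0, "claw": -1},
    {"tx": -0.35, "ty": 4, "tz": 0, "ax": 0, "ay": 0, "az": 0, "claw": -1},
    {"tx": 0, "ty": 0, "tz": 0, "ax": 0, "ay": 0, "az": 0, "claw": -1},
  ],
)

```text
time_s: 7.6
tcp_pos: [0.5521, 0.0346, 0.0367]
eef_rot: [-179.9, 10.0, -85.1]
contact_force: [0.4, -1.6, 0.3]
gripper_width: 0.0005
```

```bash
python3 look.py b
```

```text
scene centre w [558.4 113.3] plate [-0.2 -9. ] size [70.4 33.5] heading 63.91 tipx max 33.7 minx -25.9 heel w [nan nan nan] y rng -25.1 20.9
  holder [ -38. -144.] [   4. -106.]  sleeve [-131. -141.] [-90. -81.]  plug [-222. -131.] [-190.  -99.]  nose z 0.0519
top none
  nose z None
7.7 [0.55214138 0.03458193 0.03669357] [-78.06326419   4.00936888] [-179.95157596   10.04640668  -85.1238063 ] 0.00021372285642538033 [ 0.17165024 -0.78167787 -0.84056492]
```

Call:
step_arm(
  increments=[
    {"tx": -0.2, "ty": 2, "tz": 0, "ax": 0, "ay": 0, "az": 0, "claw": -1},
    {"tx": -0.2, "ty": 2, "tz": 0, "ax": 0, "ay": 0, "az": 0, "claw": -1},
    {"tx": 0, "ty": 0, "tz": 0, "ax": 0, "ay": 0, "az": 0, "claw": -1},
  ],
)

```text
time_s: 8.0
tcp_pos: [0.5518, 0.0385, 0.0367]
eef_rot: [-179.9, 10.0, -85.1]
contact_force: [0.7, -3.2, -0.3]
gripper_width: 0.0005
```

Call:
step_arm(
  increments=[
    {"tx": -0.1, "ty": 1, "tz": 0, "ax": 0, "ay": 0, "az": 0, "claw": -1},
    {"tx": -0.1, "ty": 1, "tz": 0, "ax": 0, "ay": 0, "az": 0, "claw": -1},
  ],
)

```text
time_s: 8.2
tcp_pos: [0.5516, 0.0402, 0.0367]
eef_rot: [-179.9, 10.0, -85.1]
contact_force: [0.0, -5.3, 0.7]
gripper_width: 0.0004
```

Call:
step_arm(
  increments=[
    {"tx": -0.1, "ty": 1, "tz": 0, "ax": 0, "ay": 0, "az": 0, "claw": -1},
  ],
)

```text
time_s: 8.3
tcp_pos: [0.5515, 0.0413, 0.0367]
eef_rot: [-179.9, 10.0, -85.1]
contact_force: [0.7, -4.8, 0.2]
gripper_width: 0.0004
```

```bash
python3 look.py c
```

```text
scene centre w [560.1 117.7] plate [  4.1 -11.1] size [62.  32.9] heading 70.53 tipx max 33.1 minx -17.4 heel w [nan nan nan] y rng -26.4 16.7
  holder [ -38. -144.] [   5. -104.]  sleeve [-130. -140.] [-87. -81.]  plug [-222. -131.] [-191.  -98.]  nose z 0.053
top none
  holder [ -37. -140.] [  -5. -120.]  nose z None
8.4 [0.55147968 0.04142983 0.03670765] [-71.18380959   4.07771585] [-179.94817276   10.0309266   -85.12283672] 0.0006161968904857468 [ 1.03124735 -4.88513374  0.51559111]
```

Call:
step_arm(
  increments=[
    {"tx": -0.1, "ty": 1, "tz": 0, "ax": 0, "ay": 0, "az": 0, "claw": -1},
    {"tx": 0, "ty": 0, "tz": 0, "ax": 0, "ay": 0, "az": 0, "claw": -1},
  ],
)

```text
time_s: 8.6
tcp_pos: [0.5514, 0.042, 0.0367]
eef_rot: [-180.0, 10.0, -85.1]
contact_force: [1.6, -6.7, 0.5]
gripper_width: 0.0006
```

Call:
step_arm(
  increments=[
    {"tx": -0.1, "ty": 1, "tz": 0, "ax": 0, "ay": 0, "az": 0, "claw": -1},
    {"tx": 0, "ty": 0, "tz": 0, "ax": 0, "ay": 0, "az": 0, "claw": -1},
  ],
)

```text
time_s: 8.8
tcp_pos: [0.5513, 0.0424, 0.0367]
eef_rot: [-180.0, 10.0, -85.1]
contact_force: [0.7, -9.1, 0.6]
gripper_width: 0.0006
```

The force is climbing (4.8, 6.7, then 9.1 N) while the advance shrinks, so the stand is on its stop. I'll back off straight, then rise.

Call:
step_arm(
  increments=[
    {"tx": 0.9, "ty": -10, "tz": 0, "ax": 0, "ay": 0, "az": 0, "claw": -1},
    {"tx": 2, "ty": -20, "tz": 0, "ax": 0, "ay": 0, "az": 0, "claw": -1},
    {"tx": 0, "ty": -20, "tz": 30, "ax": 0, "ay": 0, "az": 0, "claw": -1},
    {"tx": 0, "ty": -20, "tz": 40, "ax": 0, "ay": 0, "az": 0, "claw": -1},
    {"tx": 0, "ty": -30, "tz": 40, "ax": 0, "ay": 0, "az": 0, "claw": -1},
    {"tx": 0, "ty": -45, "tz": 20, "ax": 0, "ay": 0, "az": 0, "claw": -1},
    {"tx": 0, "ty": -45, "tz": 20, "ax": 0, "ay": 0, "az": 0, "claw": -1},
    {"tx": 0, "ty": -45, "tz": 0, "ax": 0, "ay": 0, "az": 0, "claw": -1},
    {"tx": 0, "ty": -45, "tz": 0, "ax": 0, "ay": 0, "az": 0, "claw": -1},
    {"tx": 0, "ty": 0, "tz": 0, "ax": 0, "ay": 0, "az": 0, "claw": -1},
  ],
)

```text
time_s: 9.8
tcp_pos: [0.5539, -0.241, 0.1863]
eef_rot: [-179.9, 10.0, -85.4]
contact_force: [-0.3, -0.7, -0.4]
gripper_width: 0.0001
```

```bash
python3 look.py d; python3 - <<'E'
from m import *; import pickle
def base(c):
    X=cloud(c); q=pl(X)*1000; hsv=cv2.cvtColor(c["image"],cv2.COLOR_BGR2HSV)
    g=(q[...,0]>32)&(q[...,0]<225)&(abs(q[...,1])<52)&(X[...,2]>.04)&(X[...,2]<.075)&(hsv[...,0]>60)&(hsv[...,0]<95)&(hsv[...,1]>90)
    x,z=q[g][:,0]/1000,X[g][:,2]
    for _ in range(4):
        p=np.polyfit(x,z,1); k=abs(z-np.polyval(p,x))<.003; x,z=x[k],z[k]
    return p[0], np.polyval(p,.13)
for n in("top","scene"):
    print(n,"before",base(pickle.load(open(n+".pkl","rb"))),"now",base(optics.capture(n)))
a=cv2.imread('pics/scene_d.png')[150:350,220:500];cv2.imwrite('pics/cd.png',cv2.resize(a,None,fx=2.8,fy=2.8,interpolation=2))
E
```

```text
scene centre w [552.8 101.9] plate [-11.1  -2.4] size [46.2 91.8] heading 93.66 tipx max 34.4 minx -57.4 heel w [0.5568 0.0631 0.0405] y rng -26.5 21.0
  holder [ -38. -144.] [   4. -105.]  sleeve [-131. -140.] [-91. -99.]  plug [-222. -131.] [-190.  -97.]  nose z 0.052
top centre w [549.8  95.5] plate [-17.2   1.1] size [42.9 82.6] heading 94.23 tipx max 24.3 minx -58.4 heel w [0.5501 0.06   0.0403] y rng -20.7 22.9
  holder [ -40. -140.] [   0. -101.]  sleeve [-131. -137.] [-93. -98.]  plug [-223. -128.] [-192.  -96.]  nose z 0.0525
9.9 [ 0.55390517 -0.23739255  0.18611427] [-349.17557162   25.71984295] [-179.96340871   10.10608539  -85.26837173] 0.00044242160600084865 [0.13476615 0.04482122 0.34977357]
top before (np.float64(0.060718311764665515), np.float64(0.04850607468352426)) now (np.float64(-0.0010002191560297188), np.float64(0.0483798449083845))
scene before (np.float64(0.06274296274696144), np.float64(0.04929955741517769)) now (np.float64(0.0016078754890025005), np.float64(0.04926030959356953))
```

View pics/cd.png

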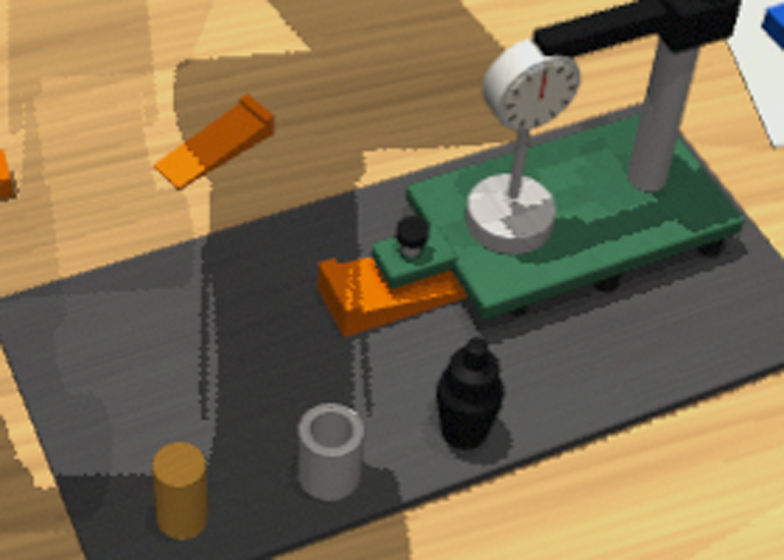

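The stand's slope went from 0.061 rad to about 0.001 rad. The wedge's rear face is at x ≈ -58, so its tip is about 74 mm past the foot. The parts haven't moved and the arm is clear, so I'll hand in.

```bash
python3 -c "
from plant import r; print(r.close_job())"
```

```text
the job is handed in; nothing more can be done
None
```

The stand is level on the wedge, and I handed the job in at about 10 s; the hand-in itself gives no verdict.

**What I did:** I gripped the large orange wedge lightly by its heel and turned it about 11° to line up with the plate. I slid it to just short of the foot and let go. Then I pushed it in with shut fingers, the tool leaned back 10° to stay clear of the holder and the nose. I stopped when the push force climbed from 4.8 to 9.1 N with the advance nearly gone, which is the end of the stand's travel.

**Last checks:**
- **Level:** the base slope went from about 0.061 rad to -0.001 (top camera) and +0.002 (scene camera).
- **Wedge:** the thin end is about 74 mm past the foot, worked out from the measured heel face, and the wedge is within about 1° of the plate axis. It looks flat in the last picture.
- **Loose parts and arm:** the sleeve, holder and plug stand where they were within about 2 mm, and the arm is well clear of everything.

**Not measured or in disagreement:**
- I had no direct reading of the force between wedge and stand.
- The two cameras differ by about 3 mm on the wedge's sideways position, which is within the lane's clearance.
- While the arm hid the wedge, two scene-camera headings (64° and 71°) were wrong, and I ignored them.

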